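# Load a flanged hub into a three-point workholding nest

### The job

Stand the flanged steel hub upright on the fixture's base plate, in the gap between the sliding jaw and the two ball buttons. Then push the jaw up so that it nudges the hub home against both balls, gently, until its sprung nose is holding the hub with its spring clearly loaded, but never forced hard against the end of its travel. Leave the hub held there by the nose and both balls, let go of everything, and leave the can, battery pack and wrench alone.

Things in the scene. Friction and masses are not known exactly. Their poses are not given: they have to be found in the camera images.
- hub_center (a point): Loose flanged hub of bare ground steel, about 0.4 kg, standing upright: round flange 60 mm in diameter, 16 mm thick, at the bottom, round boss 28 mm in diameter above it, 55 mm tall in all. Point: on its axis half-way up, 27.5 mm above its underside. Grip it by the boss. Oiled: it slides easily on plate, balls and nose.
- nest: The fixture, fixed on the bench: dark steel base plate 280 x 110 x 12 mm; axes as the spot's, origin 12 mm below it. Ahead of the spot an aluminium stop, 18 mm tall, is clamped on the plate, with two fixed 12 mm steel balls 46 mm apart facing the jaw, centres 8 mm above the plate. The stop is re-set along the plate from job to job; its place is not measured and must be felt.
- nest_spot (a point): Loading spot of the fixture: point on the upper face of its base plate, on the centre line, where the hub's axis goes when it is set down. x axis: the jaw's pushing direction (level, from the jaw towards the ball stop); z up. With the hub standing here 6 to 16 mm are free between its flange and the jaw's nose, and it can move 4 to 34 mm ahead before it meets the balls.
- jaw_tab (a point): Sliding aluminium jaw on the plate, opposite the balls. Point: middle of the rear face (to push on, looking away from the balls) of its upright tab, 44 mm wide, 10 mm thick; tab top 21 mm above the point, tab bottom 26 mm below it. x axis: pushing direction. It slides up to 60 mm towards the balls against 9 N of friction and stays where it is left. Behind the tab the plate is bare for 35 mm or more.
- nose_face (a point): Steel nose at the jaw's front, 30 mm wide, 12 mm tall, with a flat face that bears on the hub's flange; the face is 66 mm ahead of the tab's rear face when unloaded. It sits on a spring: 3 N per mm from zero, bottomed after 5 mm (15 N). Well loaded is about half its travel: 4 to 9 N on the hub, so 13 to 18 N pushing on the jaw while it moves. Point: middle of that face.
- can_mid (a point): Bystander: aerosol can with white cap, 66 mm in diameter, 190 mm tall, point half-way up.
- pack_mid (a point): Bystander: black battery pack, 75 x 115 x 63 mm, point about half-way up.
- wrench_mid (a point): Bystander: steel wrench 200 mm long lying flat, point at its middle.
Mind the look-alikes: they are no part of the job. Of the things like the part that bears hub_center, leave any that is orange or purple; of the rest the smaller one is meant.

How it is judged:
By the outcome, as a careful person would: the job done as asked, in the order asked, and still so for the second after the job is handed in, with the robot touching nothing.
It also fails if it takes over 58 s, if anything falls off the work surface, if the arm or the gripper's body presses on something with over 40 N, if the wrist force passes 120 N, or if a joint passes its speed limit or range.

### The arm

A 6-joint arm with a two-finger parallel gripper is mounted at the origin on the work surface. World frame = base frame: x ahead of the robot, y to its left, z up, the work surface at z = 0. Lengths are in m, angles in rad, forces in N, time in s.
With the tool pointing down it reaches from about 0.4 to 0.825 m from the base axis. Payload 7 kg.
Tool frame: the origin (TCP) lies at the centre of the arm's flange, where the gripper is bolted on; the fingertips stand 178 mm ahead of it and the grasp point (between the pads) lies arm.tcp_to_grasp ahead of it (arm.tcp_to_grasp is the distance from the TCP to the grasp point, in m); z points along the fingers, y is the direction in which the jaws open and shut (so a half turn about z gives the same grasp; the last joint's range is limited). The gripper opens to 88 mm and grips with 3 to 60 N. Pads are 19 mm wide; open, the fingers measure 130 mm over their backs; the gripper's body (78 mm by 193 mm) begins 47 mm behind the grasp point.
Start: joints at [-0.952, 0.359, 0.012, 0, -1.224, -0.288], TCP at [0.219, -0.638, 0.405] pointing down, gripper open.
Joint ranges: [-3.07, 3.07], [-1.43, 2.12], [-1.02, 1.25], [-3.03, 1.67], [-3.05, -0], [-3.03, 3.03]. Speed limits (rad/s): [2.39, 2.39, 3.01, 3.14, 3.14, 3.14].

### API

Orientations are given as [roll, pitch, yaw] about the fixed x, y, z axes, in that order (R = Rz(yaw) Ry(pitch) Rx(roll)).
In Python, from station import arm gives the robot as it stands.
- The arm moves only by the tool move_arm, never from a script. Its argument "deltas" is a list of rows, each a list of 6 numbers: the shift along the world's x, y, z in mm, then the turn, a rotation vector about the world's x, y, z in degrees. In form: [[tx, ty, tz, ax, ay, az], ...]. A call has exactly 5 rows; each row shifts and turns the commanded pose from where the row before left it; what a row does not reach is not made up. A row lasts 1/12 s, in which the tool goes at most 41.7 mm and 7.16 degrees, less where a joint would pass 70% of its speed; a pose out of reach is approached as far as the arm can. A call with a gripper value outside its range is refused whole. "claw" is the closure in counts, from 0 (fully open) to 255 (shut), set as the call begins (left out, the last holds). The fingers move at their own pace and stop on an object; "squeeze" is the grip in N (left out, the last holds). Time passes only in rows, so rows that do not move let the fingers close, or fill a call up. It gives the time, the measured TCP pose, the force and the opening at its end, in the units of the state.
- arm.get_state(): the state, without advancing time (a new reading comes with each control period).
- arm.grab_frame(name): name is "side" or "top"; returns the picture (420x560x3 uint8, red, green, blue); there is no depth.
- arm.calibration(name): a dict with "intrinsics" (3x3 intrinsics, pixels), "T" (4x4, takes a point from camera to world coordinates). Camera axes: x right, y up, looking along -z (the intrinsics and any distortion apply to the point x, -y, -z); pixel columns grow to the right and rows downward; lengths in m; the calibration is good to about 2 mm. A picture is of the moment at which its call begins. calibration takes no time and is no camera call.
- arm.job_done(): hands the job in, once; it reports no verdict.
Trained networks look in the newest picture that a camera, given by its name, has taken for a name from the list of things; names that differ only in an ending like _2 or _b are one class to them, and where a whole thing is asked for, a point or a joint stands for the part that bears it (a point fixed in the world has none). Each returns a list of dicts, best first, with "score" (0 to 1); they miss things now and then, are a little off and sometimes report something else, mostly with a low value. They report only what shows in the picture. A call takes as long as a camera call. They do not tell look-alikes from the thing itself.
- arm.spot_in(thing, camera): "xy" ([column, row] in pixels, amid what is visible of it).
- arm.masks_of(thing, camera): "pixels" (420x560 bool, what is visible of it) and "xy" ([column, row] in pixels, amid what is visible of it).
- arm.spot_point(thing, camera): "xy" ([column, row] in pixels: a listed point, or the origin of a listed thing).
The state is a dict: "t": time; "q": joint angles; "qd": joint speeds; "joint_efforts": joint torques, N m; "eef_pos": TCP position; "ee_rot": TCP orientation; "force": force on the tool from outside, world axes, zero at the start; "moment": the same for the moment, N m; "width": finger opening in m.
Only numpy, scipy, OpenCV 4.12 (cv2) and the standard library are available. Lean on these libraries where they do the work, as an engineer would, in place of code of your own. Each camera call takes 0.05 s, during which the arm holds its last target. There are 200 camera calls.

## Working session

There is one attempt and no reset: what is moved stays moved. The work goes in short steps, Python scripts to look and compute and a tool call to move; the robot and the scene stay as the last step left them, time stands still between calls to the robot, and variables do not carry over. Pictures are saved under pics/ and viewed, about 8 in all and at most 12, crops included, and the job is handed in when it is done.

Besides the shell and the picture viewer there is one more tool, called by a JSON object that holds its "method" and its "body", one argument or row to a line. move_arm: Moves the arm, as the interface text tells. Its arguments: {"type":"object","properties":{"deltas":{"type":"array","items":{"type":"array","items":{"type":"number"}}},"claw":{"type":"number"},"squeeze":{"type":"number"}},"required":["deltas"]}

```bash
mkdir -p pics; cat > h.py <<'E'
import numpy as np,cv2
from station import arm
def ray(cam,px):
    c=arm.calibration(cam);K=np.array(c["intrinsics"]);T=np.array(c["T"])
    d=np.linalg.inv(K)@[px[0],px[1],1]; d=np.array([d[0],-d[1],-d[2]])
    return T[:3,3],T[:3,:3]@d
def atz(cam,px,z):
    o,d=ray(cam,px); return o+d*(z-o[2])/d[2]
def proj(cam,p):
    c=arm.calibration(cam);K=np.array(c["intrinsics"]);T=np.array(c["T"])
    q=np.linalg.inv(T)@np.append(p,1); v=K@[q[0],-q[1],-q[2]]; return v[:2]/v[2]
def tri(a,b):
    (o1,d1),(o2,d2)=ray(*a),ray(*b)
    A=np.stack([d1,-d2],1); s=np.linalg.lstsq(A,o2-o1,rcond=None)[0]
    p,q=o1+s[0]*d1,o2+s[1]*d2; return (p+q)/2,np.linalg.norm(p-q)
E
python3 - <<'E'
from h import *
np.set_printoptions(precision=4,suppress=True)
s=arm.get_state();print(s,arm.tcp_to_grasp)
ims={c:arm.grab_frame(c) for c in("top","side")}
for c in ims:
    cv2.imwrite(f"pics/{c}1.png",ims[c][:,:,::-1]); k=arm.calibration(c); print(c,k)
    for n in("hub_center","nest_spot","jaw_tab","nose_face","can_mid","pack_mid","wrench_mid","nest"):
        print(n,[(np.round(d["xy"],1),round(d["score"],2)) for d in arm.spot_point(n,c)][:4])
E
```

```text
{'t': 0.0, 'q': array([-0.9519,  0.3594,  0.0111, -0.0003, -1.2241, -0.2881]), 'qd': array([ 0.0005,  0.0001,  0.001 , -0.0001, -0.0006,  0.0008]), 'joint_efforts': array([  0.    , -58.273 ,  29.3057,   6.9973,   0.007 ,  -0.0002]), 'eef_pos': array([ 0.2192, -0.6382,  0.4037]), 'ee_rot': array([ 3.1399, -0.0002, -2.8109]), 'force': array([-0.1429,  0.8065,  0.1436]), 'moment': array([-0.025 , -0.0212, -0.0278]), 'width': 0.08718315831533828} 0.1593
top {'intrinsics': array([[501.1861,   0.    , 276.7508],
       [  0.    , 501.1861, 209.3636],
       [  0.    ,   0.    ,   1.    ]]), 'T': array([[-0.022 ,  0.9835, -0.1796,  0.3161],
       [-0.9995, -0.0177,  0.0255, -0.0742],
       [ 0.0219,  0.18  ,  0.9834,  1.2315],
       [ 0.    ,  0.    ,  0.    ,  1.    ]])}
hub_center [(array([414.6, 185.9]), 0.96), (array([324.8, 212.3]), 0.74), (array([386.5, 265.7]), 0.73), (array([369.3, 222.2]), 0.56)]
nest_spot [(array([182.4, 202.7]), 0.75)]
jaw_tab [(array([122.1, 301.5]), 0.72), (array([227.3, 202.6]), 0.66)]
nose_face [(array([197.9, 205. ]), 0.52), (array([183. , 201.7]), 0.49)
[... 333 characters left out ...]
-0.3525,  0.1655],
       [-0.4178, -0.5331,  0.7357,  0.6862],
       [-0.0221,  0.8155,  0.5784,  0.7003],
       [ 0.    ,  0.    ,  0.    ,  1.    ]])}
hub_center [(array([305.4, 165.6]), 0.86), (array([358.7, 187.5]), 0.75), (array([319.1, 189.7]), 0.66), (array([301.5, 206.8]), 0.55)]
nest_spot [(array([227.9, 282.6]), 0.85)]
jaw_tab [(array([249.2, 243.5]), 0.58), (array([303. , 362.2]), 0.55)]
nose_face [(array([238.6, 270.7]), 0.41)]
can_mid [(array([222.3, 176.6]), 0.77), (array([252.2, 244.9]), 0.72), (array([227.7, 288.5]), 0.27)]
pack_mid [(array([305.4, 361.1]), 0.92)]
wrench_mid [(array([264.7, 181.6]), 0.72), (array([226.6, 289.1]), 0.61)]
nest [(array([231.5, 284.9]), 0.73)]
```

View pics/top1.png

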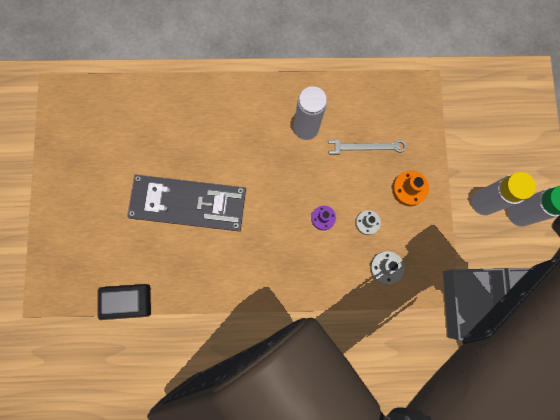

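View pics/side1.png

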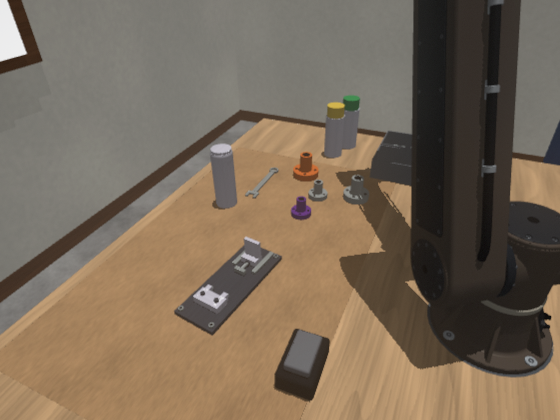

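The top picture shows the fixture at about (187,202), with the ball stop at (155,197) and the jaw at (220,204). The target is the smaller grey hub at (369,222); the orange, purple and larger grey (388,266) ones are decoys. In the side picture the target is at (318,190).

```bash
python3 - <<'E'
from h import *
np.set_printoptions(precision=4,suppress=True)
print("hub",tri(("top",(369.3,222.2)),("side",(319.1,189.7))), atz("top",(369.3,222.2),.0275))
print("spot",tri(("top",(182.4,202.7)),("side",(227.9,282.6))),atz("top",(182.4,202.7),.012))
print("tab",tri(("top",(227.3,202.6)),("side",(249.2,243.5))))
print("nose",tri(("top",(197.9,205)),("side",(238.6,270.7))))
print("can",atz("top",(306.6,115.9),.095),"wr",atz("top",(366,146),.005),"big hub",atz("top",(386.5,265.7),.03),"purple",atz("top",(323,217),.03))
im={c:arm.grab_frame(c) for c in("top","side")}
for c in im:
  m=arm.masks_of("nest",c)
  for d in m[:1]:
    k=d["pixels"].astype(np.uint8); ys,xs=np.nonzero(k)
    W=np.array([atz(c,(x,y),.012)[:2] for x,y in zip(xs,ys)],np.float32)
    r=cv2.minAreaRect(W*1000); print(c,"nest",d["score"],r)
  for d in arm.masks_of("hub_center",c)[:4]: 
    ys,xs=np.nonzero(d["pixels"]); print("hubmask",c,d["xy"],d["score"],len(xs),xs.min(),xs.max(),ys.min(),ys.max())
t=cv2.resize(im["top"][165:240,120:255],None,fx=4,fy=4,interpolation=cv2.INTER_CUBIC)
u=cv2.resize(im["side"][225:335,165:295],None,fx=4,fy=4,interpolation=cv2.INTER_CUBIC)
o=np.zeros((300+440-140,800,3),np.uint8); o=np.zeros((440,1060,3),np.uint8); o[:300,:540]=t;o[:440,540:]=u
o=cv2.resize(o,(800,332));cv2.imwrite("pics/fix.png",o[:,:,::-1])
E
```

```text
hub (array([ 0.4983, -0.3316,  0.026 ]), np.float64(0.003861169677854464)) [ 0.5    -0.3308  0.0275]
spot (array([0.5604, 0.1267, 0.0165]), np.float64(0.0034086096742384246)) [0.5597 0.1268 0.012 ]
tab (array([0.5553, 0.0151, 0.0521]), np.float64(0.010972378076049153))
nose (array([0.5525, 0.0876, 0.0239]), np.float64(0.0032574991608762156))
can [ 0.7494 -0.1801  0.095 ] wr [ 0.7006 -0.338   0.005 ] big hub [ 0.3933 -0.3659  0.03  ] purple [ 0.5145 -0.2177  0.03  ]Traceback (most recent call last):
  File "<stdin>", line 13, in <module>
  File "h.py", line 8, in atz
    o,d=ray(cam,px); return o+d*(z-o[2])/d[2]
        ~~~^^^^^^^^
  File "h.py", line 4, in ray
    c=arm.calibration(cam);K=np.array(c["intrinsics"]);T=np.array(c["T"])
ValueError: time passes only in moves, steps and waits
```

```bash
python3 - <<'E'
s=open('h.py').read()
s=s.replace("def ray","CAL={c:arm.calibration(c) for c in('top','side')}\ndef ray",1).replace("arm.calibration(cam)","CAL[cam]")
open('h.py','w').write(s)
E
python3 - <<'E'
from h import *
np.set_printoptions(precision=4,suppress=True)
im={};M={};H={}
for c in("top","side"):
  im[c]=arm.grab_frame(c);M[c]=arm.masks_of("nest",c);H[c]=arm.masks_of("hub_center",c)
for c in im:
  for d in M[c][:1]:
    ys,xs=np.nonzero(d["pixels"])
    W=np.array([atz(c,(x,y),.012)[:2] for x,y in zip(xs,ys)],np.float32)
    print(c,"nest",d["score"],cv2.minAreaRect(W*1000))
  for d in H[c][:4]: 
    ys,xs=np.nonzero(d["pixels"]); print("hubmask",d["xy"],d["score"],len(xs),xs.min(),xs.max(),ys.min(),ys.max())
t=cv2.resize(im["top"][165:240,120:255],None,fx=4,fy=4,interpolation=cv2.INTER_CUBIC)
u=cv2.resize(im["side"][225:335,165:295],None,fx=4,fy=4,interpolation=cv2.INTER_CUBIC)
o=np.zeros((440,1060,3),np.uint8); o[:300,:540]=t;o[:440,540:]=u
o=cv2.resize(o,(800,332));cv2.imwrite("pics/fix.png",o[:,:,::-1])
E
```

```text
top nest 0.6 ((559.653076171875, 117.09129333496094), (281.5307312011719, 114.53376007080078), 82.73432922363281)
hubmask [365.5, 219.8] 0.9 490 355 380 210 235
hubmask [323.1, 216.4] 0.87 475 311 335 206 229
hubmask [410.6, 185.0] 0.65 1048 391 428 170 205
hubmask [386.4, 269.3] 0.59 893 370 403 251 284
side nest 0.6 ((555.53466796875, 111.20874786376953), (306.45989990234375, 127.54278564453125), 84.35559844970703)
hubmask [356.1, 191.8] 0.94 570 342 368 174 204
hubmask [318.1, 193.6] 0.82 293 308 326 180 202
hubmask [302.6, 173.1] 0.67 537 293 317 152 182
hubmask [231.1, 283.8] 0.64 3793 174 280 238 335
```

View pics/fix.png

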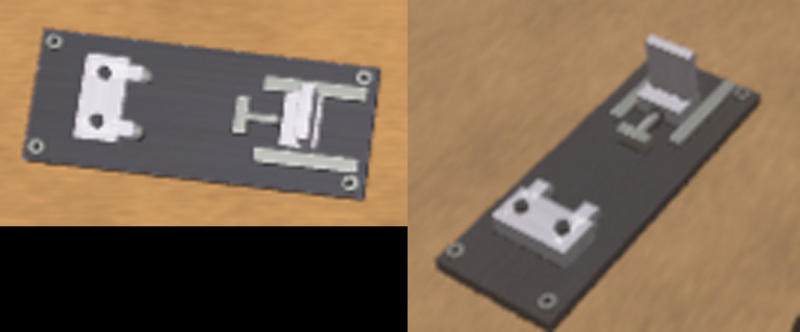

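Close-up: the nose front is at crop (234,115), about px (197.5,203). The tab is at crop (315,115) and the balls at crop (148,75) and (138,130). The plate corners are clear.

```bash
python3 - <<'E'
from h import *
from scipy.optimize import least_squares
np.set_printoptions(precision=4,suppress=True)
f=lambda a:np.array([120+a[0]/3.019,165+a[1]/3.019])-.4
g=lambda a:np.array([165+(a[0]-407.5)/3.019,225+a[1]/3.019])-.4
C=[atz("top",f(a),.012)[:2] for a in((43,28),(380,67),(365,200),(23,160))]
for c in C:print("corner",c)
print("centre",np.mean(C,0)); 
for e in(C[0]-C[1],C[3]-C[2]):print("yaw",np.degrees(np.arctan2(e[1],e[0])),np.linalg.norm(e))
# stop-end corners etc: balls and nose
print("balls",atz("top",f((147,75)),.02),atz("top",f((140,130)),.02))
print("noseface",atz("top",f((234,115)),.024)," side",atz("side",g((637,140)),.020))
a=np.linspace(0,6.283,40)
P=np.vstack([np.c_[r*np.cos(a),r*np.sin(a),0*a+z] for r,z in((.03,0),(.03,.016),(.014,.055))])
bb={"top":(355,380,210,235),"side":(308,326,180,202)}
def res(x,cams):
  o=[]
  for c in cams:
    q=np.array([proj(c,p+[x[0],x[1],0]) for p in P]);b=bb[c]
    o+=[q[:,0].min()-b[0]+.5,q[:,0].max()-b[1]-.5,q[:,1].min()-b[2]+.5,q[:,1].max()-b[3]-.5]
  return o
for cams in(("top",),("side",),("top","side")):
  r=least_squares(res,[.5,-.33],args=(cams,));print(cams,r.x,np.round(r.fun,1))
E
```

```text
corner [0.635  0.2481]
corner [ 0.5973 -0.0292]
corner [ 0.4868 -0.0159]
corner [0.5248 0.261 ]
centre [0.561 0.116]
yaw 82.25891997336994 0.27986973276405475
yaw 82.18298847397087 0.2794903886840038
balls [0.592  0.1605 0.02  ] [0.5464 0.1654 0.02  ]
noseface [0.5567 0.089  0.024 ]  side [0.5514 0.0833 0.02  ]
('top',) [ 0.5022 -0.3302] [ 0.3 -0.3  0.6 -0.6]
('side',) [ 0.5013 -0.3276] [-0.1  0.1  0.3 -0.3]
('top', 'side') [ 0.502  -0.3298] [ 0.2 -0.5  0.6 -0.5 -0.1  0.1 -0.1 -0.7]
```

{"method": "move_arm", "body": {
  "deltas": [
    [28,31,-8,0,0,0],
    [28,31,-8,0,0,0],
    [28,31,-8,0,0,0],
    [28,31,-8,0,0,0],
    [28,31,-8,0,0,0]
  ],
  "claw": 60,
  "squeeze": 20
}}

```text
t: 1.77
eef_pos: [0.3571, -0.4851, 0.3654]
ee_rot: [-3.141, 0.0, -2.811]
force: [0.2, -0.8, -0.1]
width: 0.0677
```

{"method": "move_arm", "body": {
  "deltas": [
    [29,31,-17,0,0,0],
    [29,31,-17,0,0,0],
    [29,31,-17,0,0,0],
    [29,31,-17,0,0,0],
    [29,31,-17,0,0,0]
  ]
}}

```text
t: 2.18
eef_pos: [0.4895, -0.3437, 0.2877]
ee_rot: [-3.141, 0.001, -2.811]
force: [-0.1, -0.8, -1.1]
width: 0.0669
```

{"method": "move_arm", "body": {
  "deltas": [
    [0,0,0,0,0,0],
    [0,0,0,0,0,0],
    [0,0,0,0,0,0],
    [0,0,0,0,0,0],
    [0,0,0,0,0,0]
  ]
}}

```text
t: 2.6
eef_pos: [0.4879, -0.3462, 0.2887]
ee_rot: [-3.141, 0.001, -2.812]
force: [-0.1, -0.5, 0.5]
width: 0.0669
```

```bash
python3 - <<'E'
from h import *
im={c:arm.grab_frame(c) for c in("top","side")}
t=im["top"][150:300,290:460];u=im["side"][80:230,240:410]
o=np.hstack([t,u]);o=cv2.resize(o,None,fx=2.35,fy=2.35,interpolation=cv2.INTER_CUBIC);cv2.imwrite("pics/hov.png",o[:,:,::-1])
print(arm.get_state()["eef_pos"])
E
```

```text
[ 0.48785175 -0.34621871  0.28859463]
```

View pics/hov.png

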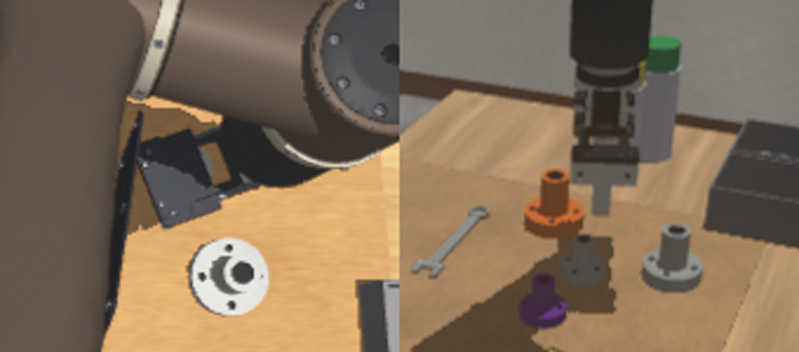

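The side view shows the gripper coming in above the small grey hub (side px about (318,190)) with its fingers clear of the other hubs. I'm 14 to 16 mm short in xy, so I'll correct that and descend.

{"method": "move_arm", "body": {
  "deltas": [
    [7,8,0,0,0,0],
    [7,8,0,0,0,0],
    [0,0,-10,0,0,0],
    [0,0,-15,0,0,0],
    [0,0,-12,0,0,0]
  ]
}}

```text
t: 3.12
eef_pos: [0.5027, -0.3287, 0.25]
ee_rot: [3.141, 0.0, -2.81]
force: [-0.8, 0.8, -1.1]
width: 0.0669
```

{"method": "move_arm", "body": {
  "deltas": [
    [0,0,-12,0,0,0],
    [0,0,-12,0,0,0],
    [0,0,-12,0,0,0],
    [0,0,-8,0,0,0],
    [0,0,0,0,0,0]
  ]
}}

```text
t: 3.53
eef_pos: [0.5019, -0.3288, 0.2048]
ee_rot: [3.139, -0.003, -2.811]
force: [-0.8, -0.3, -0.2]
width: 0.067
```

{"method": "move_arm", "body": {
  "deltas": [
    [0,-1,-3,0,0,0],
    [0,0,0,0,0,0],
    [0,0,0,0,0,0],
    [0,0,0,0,0,0],
    [0,0,0,0,0,0]
  ],
  "claw": 255,
  "squeeze": 30
}}

```text
t: 3.95
eef_pos: [0.5026, -0.3304, 0.2046]
ee_rot: [-3.141, 0.001, -2.811]
force: [0.2, 0.2, -0.1]
width: 0.0392
```

{"method": "move_arm", "body": {
  "deltas": [
    [0,0,0,0,0,0],
    [0,0,0,0,0,0],
    [0,0,0,0,0,0],
    [0,0,0,0,0,0],
    [0,0,0,0,0,0]
  ]
}}

```text
t: 4.37
eef_pos: [0.5026, -0.3304, 0.2044]
ee_rot: [-3.141, 0.0, -2.811]
force: [-1.2, 1.3, 4.2]
width: 0.0274
```

{"method": "move_arm", "body": {
  "deltas": [
    [0,0,4,0,0,0],
    [0,0,10,0,0,0],
    [0,0,20,0,0,0],
    [0,0,30,0,0,0],
    [0,0,30,0,0,0]
  ]
}}

```text
t: 4.78
eef_pos: [0.5019, -0.3301, 0.2985]
ee_rot: [3.14, -0.002, -2.811]
force: [-0.3, -0.8, -3.4]
width: 0.0271
```

{"method": "move_arm", "body": {
  "deltas": [
    [3,10,15,0,0,2],
    [3,20,10,0,0,4],
    [4,28,0,0,0,5],
    [4,30,0,0,0,5],
    [4,30,0,0,0,5]
  ]
}}

```text
t: 5.2
eef_pos: [0.52, -0.2113, 0.3236]
ee_rot: [3.141, 0.0, -2.441]
force: [1.3, -0.2, -3.5]
width: 0.0273
```

{"method": "move_arm", "body": {
  "deltas": [
    [4,30,0,0,0,5],
    [4,30,0,0,0,5],
    [4,30,0,0,0,5],
    [4,30,0,0,0,5],
    [4,30,0,0,0,5]
  ]
}}

```text
t: 5.62
eef_pos: [0.5401, -0.0609, 0.3235]
ee_rot: [3.141, 0.0, -2.004]
force: [-0.5, -0.2, -3.6]
width: 0.0272
```

{"method": "move_arm", "body": {
  "deltas": [
    [4,30,0,0,0,5],
    [4,30,0,0,0,5],
    [4,30,0,0,0,5],
    [4,25,0,0,0,2],
    [0,20,0,0,0,0]
  ]
}}

```text
t: 6.03
eef_pos: [0.5567, 0.0747, 0.3234]
ee_rot: [-3.141, 0.0, -1.708]
force: [0.3, -0.1, -3.0]
width: 0.0272
```

{"method": "move_arm", "body": {
  "deltas": [
    [0,10,0,0,0,0],
    [0,0,0,0,0,0],
    [0,0,0,0,0,0],
    [0,0,0,0,0,0],
    [0,0,0,0,0,0]
  ]
}}

```text
t: 6.45
eef_pos: [0.5563, 0.0818, 0.3231]
ee_rot: [3.141, -0.0, -1.712]
force: [-0.1, 0.3, -4.0]
width: 0.0276
```

{"method": "move_arm", "body": {
  "deltas": [
    [3,23,0,0,0,0],
    [3,23,0,0,0,0],
    [0,0,0,0,0,0],
    [0,0,-15,0,0,0],
    [0,0,-15,0,0,0]
  ]
}}

```text
t: 6.87
eef_pos: [0.5628, 0.1283, 0.2936]
ee_rot: [-3.14, 0.001, -1.712]
force: [0.1, -0.2, -5.6]
width: 0.0275
```

{"method": "move_arm", "body": {
  "deltas": [
    [0,0,-15,0,0,0],
    [0,0,-15,0,0,0],
    [0,0,-10,0,0,0],
    [0,0,-3,0,0,0],
    [0,0,0,0,0,0]
  ]
}}

```text
t: 7.28
eef_pos: [0.5624, 0.1281, 0.2493]
ee_rot: [3.14, -0.001, -1.712]
force: [0.4, -0.2, -3.7]
width: 0.0273
```

```bash
python3 - <<'E'
from h import *
im={c:arm.grab_frame(c) for c in("top","side")}
t=im["top"][140:260,110:270];u=im["side"][200:320,160:320]
o=np.hstack([t,u]);o=cv2.resize(o,None,fx=2.5,fy=2.5,interpolation=cv2.INTER_CUBIC);cv2.imwrite("pics/pl.png",o[:,:,::-1])
print(arm.get_state()["eef_pos"])
E
```

```text
[0.56290222 0.12856038 0.25068743]
```

View pics/pl.png

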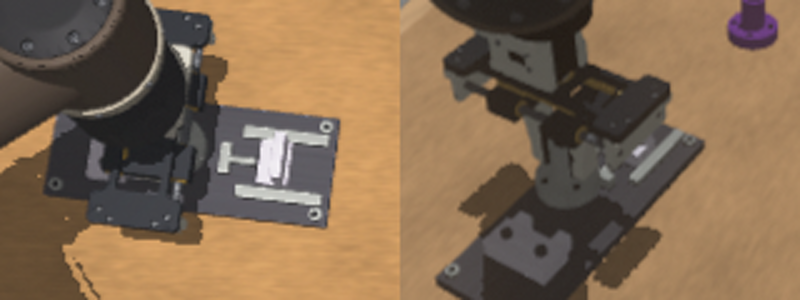

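The hub hangs upright above the gap: its flange is at crop (565,185) on the right, between the stop (crop (530,240)) and the nose (crop (600,250) region). The grip looks clean, so I'll lower it.

{"method": "move_arm", "body": {
  "deltas": [
    [0,0,-10,0,0,0],
    [0,0,-8,0,0,0],
    [0,0,-6,0,0,0],
    [0,0,-4,0,0,0],
    [0,0,-2,0,0,0]
  ]
}}

```text
t: 7.8
eef_pos: [0.5622, 0.1286, 0.219]
ee_rot: [3.14, -0.001, -1.711]
force: [-0.4, 0.4, -3.6]
width: 0.0273
```

{"method": "move_arm", "body": {
  "deltas": [
    [0,0,-0.5,0,0,0],
    [0,0,-0.5,0,0,0],
    [0,0,-0.5,0,0,0],
    [0,0,-0.5,0,0,0],
    [0,0,0,0,0,0]
  ]
}}

```text
t: 8.22
eef_pos: [0.5625, 0.1287, 0.2182]
ee_rot: [-3.141, 0.0, -1.711]
force: [-0.0, 0.2, -3.4]
width: 0.0276
```

{"method": "move_arm", "body": {
  "deltas": [
    [0,0,-0.5,0,0,0],
    [0,0,-0.5,0,0,0],
    [0,0,-0.5,0,0,0],
    [0,0,0,0,0,0],
    [0,0,0,0,0,0]
  ]
}}

```text
t: 8.63
eef_pos: [0.5625, 0.1287, 0.2165]
ee_rot: [3.142, -0.0, -1.711]
force: [0.9, -1.4, -4.2]
width: 0.0273
```

{"method": "move_arm", "body": {
  "deltas": [
    [0,0,-0.4,0,0,0],
    [0,0,-0.4,0,0,0],
    [0,0,0,0,0,0],
    [0,0,0,0,0,0],
    [0,0,0,0,0,0]
  ]
}}

```text
t: 9.05
eef_pos: [0.5629, 0.1288, 0.2164]
ee_rot: [-3.14, 0.001, -1.711]
force: [-1.5, -0.9, 5.9]
width: 0.0273
```

{"method": "move_arm", "body": {
  "deltas": [
    [0,0,0,0,0,0],
    [0,0,0,0,0,0],
    [0,0,0,0,0,0],
    [0,0,0,0,0,0],
    [0,0,0,0,0,0]
  ],
  "claw": 90
}}

```text
t: 9.47
eef_pos: [0.5624, 0.1287, 0.2155]
ee_rot: [3.141, -0.0, -1.711]
force: [-0.6, 0.5, -0.4]
width: 0.0538
```

{"method": "move_arm", "body": {
  "deltas": [
    [0,0,8,0,0,0],
    [0,0,15,0,0,0],
    [0,0,25,0,0,0],
    [0,0,25,0,0,0],
    [0,0,15,0,0,0]
  ]
}}

```text
t: 9.88
eef_pos: [0.563, 0.1288, 0.3069]
ee_rot: [-3.139, 0.001, -1.711]
force: [0.9, -0.2, 0.6]
width: 0.057
```

{"method": "move_arm", "body": {
  "deltas": [
    [-3,-22,0,0,0,0],
    [-4,-30,0,0,0,0],
    [-4,-30,0,0,0,0],
    [-4,-30,0,0,0,0],
    [-3,-22,0,0,0,0]
  ],
  "claw": 255,
  "squeeze": 10
}}

```text
t: 10.3
eef_pos: [0.5438, -0.0071, 0.3044]
ee_rot: [-3.141, 0.0, -1.711]
force: [0.3, -0.2, -1.2]
width: 0.0285
```

```bash
python3 - <<'E'
from h import *
im={c:arm.grab_frame(c) for c in("top","side")}
t=im["top"][140:260,110:270];u=im["side"][200:320,160:320]
o=np.hstack([t,u]);o=cv2.resize(o,None,fx=2.5,fy=2.5,interpolation=cv2.INTER_CUBIC);cv2.imwrite("pics/pl2.png",o[:,:,::-1])
print(arm.get_state()["eef_pos"])
for n in("hub_center","jaw_tab"):
  for c in im: print(n,c,[(np.round(d["xy"],1),round(d["score"],2)) for d in arm.spot_point(n,c)][:5])
E
```

```text
[ 0.54363448 -0.00792459  0.30435894]
hub_center top [(array([388.4, 264.9]), 0.87), (array([179.2, 198.3]), 0.73), (array([417.6, 184.4]), 0.65), (array([323.7, 214.4]), 0.57)]
hub_center side [(array([307.1, 168.2]), 0.87), (array([356.9, 186.5]), 0.72), (array([227.1, 276.4]), 0.55)]
jaw_tab top []
jaw_tab side [(array([250.4, 244. ]), 0.68)]
```

View pics/pl2.png

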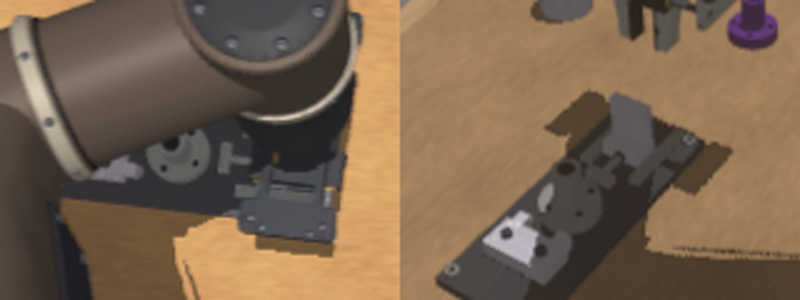

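The hub stands on the plate: top crop (178,152), side crop (570,195). It sits just ahead of the nose at top crop (222,157), with a gap of about 8 mm.

```bash
python3 - <<'E'
from h import *
np.set_printoptions(precision=4,suppress=True)
for tx in (308,313,318):
  print(tri(("top",(120+tx/3.019-.4,165+115/3.019-.4)),("side",(252.0,238.8))))
print("noseZ",tri(("top",(120+234/3.019-.4,165+115/3.019-.4)),("side",(165+(632-407.5)/3.019,225+128/3.019))))
print("hub at",atz("top",(110+178/2.5,140+152/2.5),.028))
E
```

```text
(array([0.5456, 0.0248, 0.0789]), np.float64(0.0019341387005218636))
(array([0.5468, 0.0214, 0.0758]), np.float64(0.0032832516771630856))
(array([0.548 , 0.018 , 0.0727]), np.float64(0.004640167482291978))
noseZ (array([0.5532, 0.087 , 0.0348]), np.float64(0.0027980774194775295))
hub at [0.5612 0.1271 0.028 ]
```

{"method": "move_arm", "body": {
  "deltas": [
    [-0.5,-5,0,0,0,0],
    [0,0,-10,0,0,0],
    [0,0,-15,0,0,0],
    [0,0,-10,0,0,0],
    [0,0,0,0,0,0]
  ]
}}

```text
t: 11.02
eef_pos: [0.543, -0.0102, 0.2659]
ee_rot: [3.137, -0.002, -1.711]
force: [-0.8, -0.0, -0.6]
width: 0.0004
```

{"method": "move_arm", "body": {
  "deltas": [
    [0,0,-12,0,0,0],
    [0,0,-12,0,0,0],
    [0,0,-12,0,0,0],
    [0,0,-8,0,0,0],
    [0,0,0,0,0,0]
  ]
}}

```text
t: 11.43
eef_pos: [0.5435, -0.0103, 0.2231]
ee_rot: [3.139, -0.001, -1.711]
force: [0.1, -0.0, 0.0]
width: 0.0006
```

{"method": "move_arm", "body": {
  "deltas": [
    [0.3,2,0,0,0,0],
    [0.3,2,0,0,0,0],
    [0.3,2,0,0,0,0],
    [0.3,2,0,0,0,0],
    [0,0,0,0,0,0]
  ]
}}

```text
t: 11.85
eef_pos: [0.5454, -0.0018, 0.2253]
ee_rot: [-3.141, 0.001, -1.711]
force: [0.2, -0.3, 0.6]
width: 0.0007
```

{"method": "move_arm", "body": {
  "deltas": [
    [0.15,1,0,0,0,0],
    [0.15,1,0,0,0,0],
    [0.15,1,0,0,0,0],
    [0.15,1,0,0,0,0],
    [0,0,0,0,0,0]
  ]
}}

```text
t: 12.27
eef_pos: [0.5458, 0.0018, 0.2247]
ee_rot: [3.142, -0.0, -1.711]
force: [0.2, 0.1, 0.8]
width: 0.0002
```

{"method": "move_arm", "body": {
  "deltas": [
    [0.1,1,0,0,0,0],
    [0.1,1,0,0,0,0],
    [0.1,1,0,0,0,0],
    [0.1,1,0,0,0,0],
    [0,0,0,0,0,0]
  ]
}}

```text
t: 12.68
eef_pos: [0.5462, 0.0059, 0.2247]
ee_rot: [-3.142, -0.0, -1.711]
force: [-0.3, 0.4, -0.4]
width: 0.0005
```

{"method": "move_arm", "body": {
  "deltas": [
    [0.1,1,0,0,0,0],
    [0.1,1,0,0,0,0],
    [0.1,1,0,0,0,0],
    [0.1,1,0,0,0,0],
    [0,0,0,0,0,0]
  ]
}}

```text
t: 13.1
eef_pos: [0.5466, 0.0099, 0.2247]
ee_rot: [-3.142, 0.0, -1.711]
force: [0.2, -0.3, 0.4]
width: 0.0004
```

{"method": "move_arm", "body": {
  "deltas": [
    [0.1,1,0,0,0,0],
    [0.1,1,0,0,0,0],
    [0.1,1,0,0,0,0],
    [0.1,1,0,0,0,0],
    [0,0,0,0,0,0]
  ]
}}

```text
t: 13.52
eef_pos: [0.547, 0.0128, 0.2247]
ee_rot: [3.141, -0.002, -1.711]
force: [1.6, -7.5, 0.4]
width: 0.0003
```

{"method": "move_arm", "body": {
  "deltas": [
    [0.1,1,0,0,0,0],
    [0.1,1,0,0,0,0],
    [0.1,1,0,0,0,0],
    [0.1,1,0,0,0,0],
    [0.1,1,0,0,0,0]
  ]
}}

```text
t: 13.93
eef_pos: [0.5476, 0.0175, 0.2247]
ee_rot: [3.141, -0.002, -1.711]
force: [2.9, -9.5, -0.7]
width: 0.0007
```

{"method": "move_arm", "body": {
  "deltas": [
    [0.1,0.8,0,0,0,0],
    [0.1,0.8,0,0,0,0],
    [0.1,0.8,0,0,0,0],
    [0.1,0.8,0,0,0,0],
    [0.1,0.8,0,0,0,0]
  ]
}}

```text
t: 14.35
eef_pos: [0.5481, 0.0215, 0.2247]
ee_rot: [3.141, -0.002, -1.711]
force: [2.7, -9.3, -1.2]
width: 0.0001
```

{"method": "move_arm", "body": {
  "deltas": [
    [0.1,0.6,0,0,0,0],
    [0.1,0.6,0,0,0,0],
    [0.1,0.6,0,0,0,0],
    [0.1,0.6,0,0,0,0],
    [0.1,0.6,0,0,0,0]
  ]
}}

```text
t: 14.77
eef_pos: [0.5485, 0.0245, 0.2248]
ee_rot: [3.141, -0.002, -1.711]
force: [2.6, -9.5, -0.1]
width: 0.0007
```

{"method": "move_arm", "body": {
  "deltas": [
    [0.06,0.4,0,0,0,0],
    [0.06,0.4,0,0,0,0],
    [0.06,0.4,0,0,0,0],
    [0.06,0.4,0,0,0,0],
    [0.06,0.4,0,0,0,0]
  ]
}}

```text
t: 15.18
eef_pos: [0.5488, 0.0264, 0.2247]
ee_rot: [3.141, -0.002, -1.711]
force: [3.4, -9.9, -0.0]
width: 0.0002
```

{"method": "move_arm", "body": {
  "deltas": [
    [0.06,0.4,0,0,0,0],
    [0.06,0.4,0,0,0,0],
    [0.06,0.4,0,0,0,0],
    [0.06,0.4,0,0,0,0],
    [0.06,0.4,0,0,0,0]
  ]
}}

```text
t: 15.6
eef_pos: [0.5491, 0.0284, 0.2248]
ee_rot: [3.141, -0.002, -1.711]
force: [2.8, -10.8, -0.6]
width: 0.0001
```

{"method": "move_arm", "body": {
  "deltas": [
    [0.04,0.3,0,0,0,0],
    [0.04,0.3,0,0,0,0],
    [0.04,0.3,0,0,0,0],
    [0.04,0.3,0,0,0,0],
    [0.04,0.3,0,0,0,0]
  ]
}}

```text
t: 16.02
eef_pos: [0.5493, 0.0299, 0.2247]
ee_rot: [3.141, -0.002, -1.711]
force: [3.1, -10.9, -0.5]
width: 0.0003
```

{"method": "move_arm", "body": {
  "deltas": [
    [0.04,0.3,0,0,0,0],
    [0.04,0.3,0,0,0,0],
    [0.04,0.3,0,0,0,0],
    [0.04,0.3,0,0,0,0],
    [0.04,0.3,0,0,0,0]
  ]
}}

```text
t: 16.43
eef_pos: [0.5495, 0.0314, 0.2247]
ee_rot: [3.141, -0.002, -1.711]
force: [3.1, -9.6, 1.0]
width: 0.0005
```

{"method": "move_arm", "body": {
  "deltas": [
    [0.04,0.3,0,0,0,0],
    [0.04,0.3,0,0,0,0],
    [0.04,0.3,0,0,0,0],
    [0.04,0.3,0,0,0,0],
    [0.04,0.3,0,0,0,0]
  ]
}}

```text
t: 16.85
eef_pos: [0.5497, 0.0328, 0.2247]
ee_rot: [3.141, -0.002, -1.711]
force: [3.5, -10.4, -1.3]
width: 0.0006
```

{"method": "move_arm", "body": {
  "deltas": [
    [0.05,0.35,0,0,0,0],
    [0.05,0.35,0,0,0,0],
    [0.05,0.35,0,0,0,0],
    [0.05,0.35,0,0,0,0],
    [0.05,0.35,0,0,0,0]
  ]
}}

```text
t: 17.27
eef_pos: [0.5499, 0.0342, 0.2248]
ee_rot: [3.141, -0.003, -1.711]
force: [3.1, -13.9, 0.4]
width: 0.0006
```

{"method": "move_arm", "body": {
  "deltas": [
    [0.04,0.3,0,0,0,0],
    [0.04,0.3,0,0,0,0],
    [0.04,0.3,0,0,0,0],
    [0.04,0.3,0,0,0,0],
    [0.04,0.3,0,0,0,0]
  ]
}}

```text
t: 17.68
eef_pos: [0.5501, 0.0353, 0.2247]
ee_rot: [3.141, -0.004, -1.711]
force: [3.7, -16.6, 1.0]
width: 0.0005
```

```bash
python3 - <<'E'
from h import *
im={c:arm.grab_frame(c) for c in("side",)}
u=im["side"][205:315,160:300]
o=cv2.resize(u,None,fx=5,fy=5,interpolation=cv2.INTER_CUBIC);cv2.imwrite("pics/push.png",o[:,:,::-1])
print(arm.get_state()["force"])
E
```

```text
[  3.65294728 -15.60618337   0.23619432]
```

View pics/push.png

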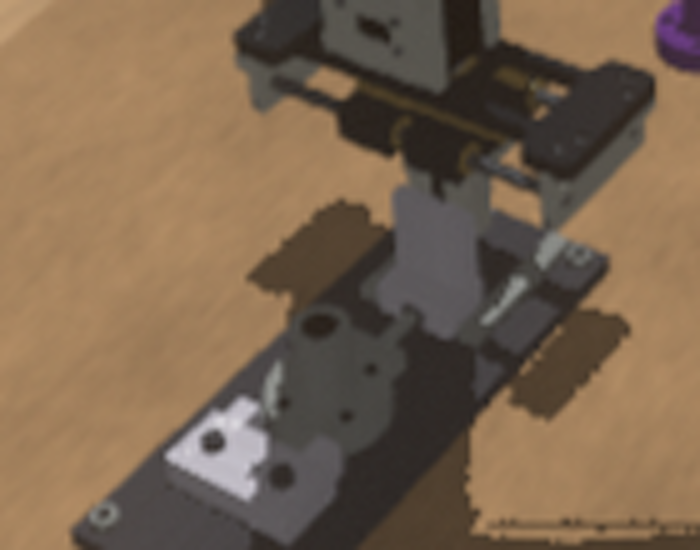

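The picture shows the hub flange against both ball buttons (crop (265,400) and (330,450)), the nose behind it, and the closed fingers on the tab. The push force rose from about 9.5 N to about 16 N while moving, so the spring carries about 6.5 N. That is on target, so I back off.

{"method": "move_arm", "body": {
  "deltas": [
    [-0.15,-1,0,0,0,0],
    [-0.3,-2,0,0,0,0],
    [-0.7,-5,0,0,0,0],
    [-1.4,-10,0,0,0,0],
    [-1.4,-10,0,0,0,0]
  ]
}}

```text
t: 18.15
eef_pos: [0.546, 0.009, 0.2247]
ee_rot: [3.142, 0.0, -1.71]
force: [-0.0, -0.7, 0.5]
width: 0.0006
```

{"method": "move_arm", "body": {
  "deltas": [
    [0,0,10,0,0,0],
    [0,0,25,0,0,0],
    [0,0,35,0,0,0],
    [0,-35,35,0,0,0],
    [0,-40,20,0,0,0]
  ]
}}

```text
t: 18.57
eef_pos: [0.5469, -0.0568, 0.3471]
ee_rot: [-3.137, 0.001, -1.707]
force: [2.5, 0.6, -0.1]
width: 0.0008
```

{"method": "move_arm", "body": {
  "deltas": [
    [0,-40,0,0,0,0],
    [0,-40,0,0,0,0],
    [0,-40,0,0,0,0],
    [0,-30,0,0,0,0],
    [0,0,0,0,0,0]
  ]
}}

```text
t: 18.98
eef_pos: [0.5455, -0.2119, 0.3434]
ee_rot: [-3.141, -0.001, -1.715]
force: [0.6, 1.0, -1.0]
width: 0.0006
```

```bash
python3 - <<'E'
from h import *
im={c:arm.grab_frame(c) for c in("top","side")}
t=im["top"][150:250,110:260];u=im["side"][215:315,160:310]
o=np.hstack([t,u]);o=cv2.resize(o,(800,267),interpolation=cv2.INTER_CUBIC)
f=cv2.resize(im["top"],(400,300));o=np.vstack([o,np.hstack([f,cv2.resize(im["side"],(400,300))])])
cv2.imwrite("pics/fin.png",o[:,:,::-1]);s=arm.get_state();print(s["force"],s["t"])
E
```

```text
[-0.32816865  0.86628205  0.19811632] 19.0833
```

View pics/fin.png

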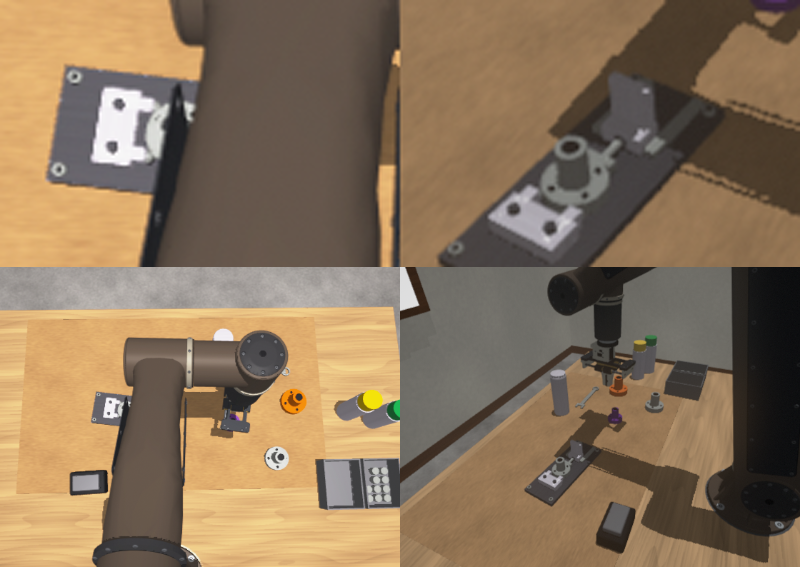

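The hub is upright with its flange against both balls (top-left crop, about (150,130)). The nose bears on it from behind, the arm is clear, and the can, pack and wrench are where they were.

```bash
python3 -c "
from station import arm
print(arm.job_done(), arm.get_state()['t'])"
```

```text
the job is handed in; nothing more can be done
the job is handed in; nothing more can be done
```

I stood the smaller grey hub upright on the plate between the jaw and the balls, pushed the jaw up until the hub met both balls, and handed the job in at about 19 s.

- **Spring load:** the push on the tab was about 9 to 10 N while the jaw slid. It rose to about 16 N once the hub met the balls, so the spring carries about 6 to 7 N, roughly 2 mm of its 5 mm travel. That load is worked out from the wrist force, not measured directly. I saw no sign of the nose reaching the end of its travel.
- **Last pictures:** after backing off, the hub stood upright against both balls with the nose behind it. The force reading was back to noise, with the arm clear and touching nothing. In the final top view the arm hid the jaw and part of the hub, so the nose contact was checked only in the side view.
- **Bystanders and look-alikes:** the can, battery pack, wrench and other hubs were not touched.
- **Unexplained reading:** a steady sideways force of about 3 N showed on the tab during the push. It was probably friction from the finger slipping slightly along the tab, and it went away on release.

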